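# Make up two test kits at the lab bench

## Task

Make up the two kits: in the blue tray, stand the yellow-capped bottle in the square pocket and lay one test cassette flat in the long pocket; in the yellow tray, stand the red-capped bottle in the square pocket and lay the green slide case flat, right way up, in the long pocket. Take the cassette from the bottom of the dark grey dispenser by pulling it straight out by its protruding end, so that the two above it stay in the dispenser and drop down. Leave the black-capped bottle and the vial rack where they stand.

Things in the scene. Friction and masses are not known exactly. Their poses are not given: they have to be found in the camera images.
- yellow_bottle_c (a point): Amber bottle with a yellow cap and a paper label, standing upright: 36 mm diameter (cap 31 mm), 65 mm tall, about 70 g. The point is on its axis, half-way up (32.5 mm above its underside).
- red_bottle_c (a point): Amber bottle with a red cap and a paper label, standing upright: 36 mm diameter (cap 31 mm), 65 mm tall, about 70 g. The point is on its axis, half-way up (32.5 mm above its underside).
- slide_case_c (a point): Green slide case with a darker green lid, a flat closed box 80 mm (its x) by 34 mm (its y) by 22 mm tall, about 60 g, lying on the bench. The point is its centre, 11 mm above its underside; z up.
- low_cassette_c (a point): The lowest of three like test cassettes in the dispenser: white flat plastic bar 90 mm (its x) by 30 mm (its y) by 8 mm thick, about 18 g, the end at its -x orange. The point is its centre, half-way up its thickness. At the start it lies level on the dispenser's floor (underside 14 mm above the bench), its orange end sticking out 32 mm beyond the dispenser's front, free on both sides and below; it slides out along its own -x and is clear of the dispenser after 58 mm.
- top_cassette_c (a point): The uppermost of the three cassettes, same size, axes and centre point; one more like it lies between. At the start it lies level in the dispenser's well, its centre 34 mm above the bench; when the lowest is out, the two drop by 8 mm.
- dispenser: Dark grey plastic stack dispenser, fixed to the bench, 102 mm (its x) by 44 mm (its y) by 48 mm tall, open on top. Origin: centre of its underside. Well 94 by 34 mm, floor 14 mm up. In the front wall (4 mm thick, at its -x end) an 11 mm high slot above the floor lets only the lowest cassette out, along -x.
- blue_tray: Blue plastic kit tray, fixed to the bench, 74 mm (its x) by 190 mm (its y), walls 4 mm thick and 16 mm tall over all, floor 4 mm thick. Origin: centre of its underside, z up. Two open pockets, both 66 mm wide in x and centred at x = 0: the square one, 66 mm long, centred at y = +58 mm; the long one, 112 mm long, centred at y = -35 mm (tray frame).
- yellow_tray: Yellow plastic kit tray, fixed to the bench, 74 mm (its x) by 190 mm (its y), walls 4 mm thick and 16 mm tall over all, floor 4 mm thick. Origin: centre of its underside, z up. Two open pockets, both 66 mm wide in x and centred at x = 0: the square one, 66 mm long, centred at y = -58 mm; the long one, 112 mm long, centred at y = +35 mm (tray frame).
- black_bottle_c (a point): Amber bottle with a black cap and a paper label, standing upright: 36 mm diameter (cap 31 mm), 65 mm tall, about 70 g. The point is on its axis, half-way up (32.5 mm above its underside). A spare, not part of the kits.
- vial_rack_c (a point): White rack with a black top, holding six blue-capped glass vials (all one body), 64 mm (its x) by 110 mm (its y), 60 mm tall over the caps, 0.5 kg. Not part of the kits. The point is on its middle, 30 mm above its underside.

How it is judged:
At the end, for the whole second after the job is handed in: Each bottle upright (0.1 rad) on the floor of its square pocket, centre within 19 mm of the pocket's along each side; cassette and slide case flat on the floor of their long pockets within 22 mm; the other two cassettes flat in the dispenser, one thickness lower; all at rest (x of yellow_bottle_c in the frame of blue_tray between -0.019 and 0.019 m and y of yellow_bottle_c in the frame of blue_tray between 0.039 and 0.077 m and z of yellow_bottle_c in the frame of blue_tray below 0.041 m and angle between each of yellow_bottle_c, low_cassette_c, red_bottle_c, slide_case_c's own z axis and vertical below 0.1 rad and x of low_cassette_c in the frame of blue_tray between -0.022 and 0.022 m and y of low_cassette_c in the frame of blue_tray between -0.057 and -0.013 m and z of low_cassette_c in the frame of blue_tray below 0.012 m and x of red_bottle_c in the frame of yellow_tray between -0.019 and 0.019 m and y of red_bottle_c in the frame of yellow_tray between -0.077 and -0.039 m and z of red_bottle_c in the frame of yellow_tray below 0.041 m and x of slide_case_c in the frame of yellow_tray between -0.022 and 0.022 m and y of slide_case_c in the frame of yellow_tray between 0.013 and 0.057 m and z of slide_case_c in the frame of yellow_tray below 0.019 m and z of top_cassette_c in the frame of dispenser between 0.022 and 0.03 m and x of top_cassette_c in the frame of dispenser between -0.008 and 0.008 m and angle between top_cassette_c's own z axis and vertical below 0.12 rad and linear speed of each of yellow_bottle, red_bottle, slide_case, low_cassette, top_cassette below 0.02 m/s); the robot touches nothing.
It fails at once if the black-capped bottle was moved more than 20 mm (distance of black_bottle_c from where it was at the start of the episode above 0.02 m).
It fails at once if the vial rack was moved more than 20 mm (distance of vial_rack_c from where it was at the start of the episode above 0.02 m).
It fails at once if the cassettes above were lifted out of the dispenser instead of staying in it (z of top_cassette_c in the frame of dispenser above 0.046 m).
It also fails if it takes over 109 s, if anything falls off the work surface, if the arm or the gripper's body presses on something with over 40 N, if the wrist force passes 120 N, or if a joint passes its speed limit or range.

## Robot

A 7-joint arm with a two-finger parallel gripper is mounted at the origin on the work surface. World frame = base frame: x ahead of the robot, y to its left, z up, the work surface at z = 0. Lengths are in m, angles in rad, forces in N, time in s.
With the tool pointing down it reaches from about 0.4 to 0.85 m from the base axis. Payload 10.4 kg.
Tool frame: the origin (TCP) lies at the very end of the fingers, on their centre line; the grasp point (between the pads) lies 19 mm behind it (manip.grip_point_offset is the distance from the TCP to the grasp point, in m); z points along the fingers, y is the line along which they close (so a half turn about z gives the same grasp; the last joint's range is limited). The gripper opens to 85 mm and grips with 20 to 120 N. Pads are 22 mm wide; open, the fingers measure 114 mm over their backs; the gripper's body (76 mm by 85 mm) begins 54 mm behind the grasp point. The pads swing forward as they close: fully open they stand 13 mm farther back than shut.
Start: joints at [-1.285, 0.332, -0.065, 1.46, 0.022, 1.35, -0.088], TCP at [0.19, 0.595, 0.231] pointing down, gripper open.
Joint ranges: [-2.6, 2.6], [-0.5, 2.12], [-1.47, 1.34], [0.16, 2.42], [-1.27, 4.41], [0.06, 2.06], [-2.6, 2.6]. Speed limits (rad/s): [2.22, 2.22, 2.79, 2.79, 3.14, 3.14, 3.14].

## Interface

Orientations are given as a unit quaternion [x, y, z, w].
In Python, from workcell import manip gives the robot as it stands. The module is installed in compiled form; this text tells all that it offers.
- The arm moves only by the shell command python3 -m inch 'ROWS' [OPENING] [FORCE]. ROWS is JSON, a list of rows, each a list of 2 entries, a list of its own where there are three numbers: the shift along the tool's x, y, z each as a share of 0.08 m, from -1 to 1, then the turn, a rotation vector about the tool's x, y, z each as a share of 45 degrees, from -1 to 1. A call has exactly 10 rows; each row is the pose to reach, as a shift and turn from the pose commanded when the call began, along the tool's axes at that moment; what a row does not reach only later rows make up. A row lasts 1/10 s, in which the tool goes at most 50 mm and 8.59 degrees, less where a joint would pass 70% of its speed; a pose out of reach is approached as far as the arm can. A call with a number of a shift or a turn outside -1 to 1 is refused whole. A call with a gripper value outside its range is refused whole. OPENING is the opening, from 0 (shut) to 1 (fully open), set as the call begins (- or left out, the last holds). The fingers move at their own pace and stop on an object; FORCE is the grip in N (left out, the last holds). Time passes only in rows, so rows that repeat a pose let the fingers close, or fill a call up. It gives the time, the measured TCP pose, the force, the opening and the grip force at its end, in the units of the state.
- manip.get_obs(): the state, without advancing time (a new reading comes with each control period).
- manip.camera(name): name is "scene" or "top" or "wrist"; returns the picture (480x640x3 uint8, red, green, blue); there is no depth.
- manip.camera_params(name): a dict with "fov_y" (degrees; the focal length in pixels is half the picture's height over the tangent of half this angle, whatever the lens; pixels are square), "cx", "cy" (the principal point, pixels), "camera_from_world" (4x4, takes a point from world to camera coordinates); the wrist camera has in their place "T_tool_cam" (4x4, takes a point from camera to tool coordinates, whose origin is the TCP and whose axes are the flange's). Camera axes: x right, y up, looking along -z (the intrinsics and any distortion apply to the point x, -y, -z); pixel columns grow to the right and rows downward; lengths in m; the calibration is good to about 2 mm. A picture is of the moment at which its call begins: read the wrist's pose just before it. camera_params takes no time and is no camera call.
- manip.hand_in(): hands the job in; it is judged then, once.
The state is a dict: "clock": time; "joint_pos": joint angles; "joint_velocities": joint speeds; "tau": joint torques, N m; "position": TCP position; "ee_rot": TCP orientation; "ft_force": force on the tool from outside, world axes, zero at the start; "torque": the same for the moment, N m; "grip_width": opening from 0.0 (shut) to 1.0 (fully open); "grasp_force": force on a finger pad.
Only numpy, scipy, OpenCV 4.12 (cv2) and the standard library are available. Lean on these libraries where they do the work, as an engineer would, in place of code of your own. Each camera call takes 0.05 s, during which the arm holds its last target. There are 200 camera calls.

## Working session

There is one attempt and no reset: what is moved stays moved. The work goes in short steps, Python scripts to look and compute and a shell command to move; the robot and the scene stay as the last step left them, time stands still between calls to the robot, and variables do not carry over. Pictures are saved under pics/ and viewed, at most 15 in all, crops included, and the job is handed in when it is done.

```bash
mkdir -p pics; python3 - <<'E'
from workcell import manip
import cv2,json
for n in("top","scene"):
    cv2.imwrite(f"pics/{n}0.png",manip.camera(n)[:,:,::-1])
for n in("top","scene","wrist"): print(n,manip.camera_params(n))
print(manip.get_obs(), manip.grip_point_offset)
E
```

```text
top {'fov_y': 48.548425384896575, 'cx': 315.488314981573, 'cy': 243.86851489882292, 'camera_from_world': array([[-0.00233746, -0.99995683, -0.00899277,  0.00521187],
       [ 0.99756821, -0.00295811,  0.06963415, -0.54009873],
       [-0.06965775, -0.00880813,  0.99753206, -1.04371944],
       [ 0.        ,  0.        ,  0.        ,  1.        ]])}
scene {'fov_y': 46.448402687458525, 'cx': 316.0148099828418, 'cy': 240.2809186972062, 'camera_from_world': array([[-0.81285248,  0.58244369, -0.00549472,  0.4311831 ],
       [-0.48207758, -0.66742812,  0.56757458,  0.22281031],
       [ 0.3269129 ,  0.46400329,  0.82330365, -1.29705492],
       [ 0.        ,  0.        ,  0.        ,  1.        ]])}
wrist {'fov_y': 69.47194245213704, 'cx': 318.3374654805911, 'cy': 241.72559904605984, 'T_tool_cam': array([[-7.75083226e-04,  9.48876545e-01,  3.15646481e-01,
         8.12827726e-02],
       [ 9.99999165e-01,  4.09051968e-04,  1.22587383e-03,
         3.08889045e-04],
       [ 1.03408711e-03,  3.15647168e-01, -9.48876070e-01,
        -1.43277509e-01],
       [ 0.00000000e+00,  0.00000000e+00,  0.00000000e+00,
         1.00000000e+00]])}
{'clock': 0.1, 'joint_pos': array([-1.28460506,  0.33279401, -0.06470726,  1.4608331 ,  0.02163206,
        1.34990144, -0.08849644]), 'joint_velocities': array([-1.66831551e-03, -2.67177678e-03, -8.94156623e-04, -2.49096218e-03,
       -4.11353406e-05, -1.68653911e-03, -8.26952476e-04]), 'tau': array([ 1.46278857e-03, -6.26754570e+01,  4.92181687e-02, -3.92423522e+01,
        1.62729516e-02,  7.03710626e-03,  3.90475543e-05]), 'position': array([0.18985176, 0.59512639, 0.23061625]), 'ee_rot': array([ 1.53765046e-01,  9.88107244e-01, -6.17410369e-04, -5.33871328e-05]), 'ft_force': array([-0.64760388, -0.12806019,  0.18893284]), 'torque': array([-0.01733183, -0.02620436, -0.05387922]), 'grasp_force': 0.0, 'grip_width': 0.9984883392959348} 0.0187
```

View pics/top0.png

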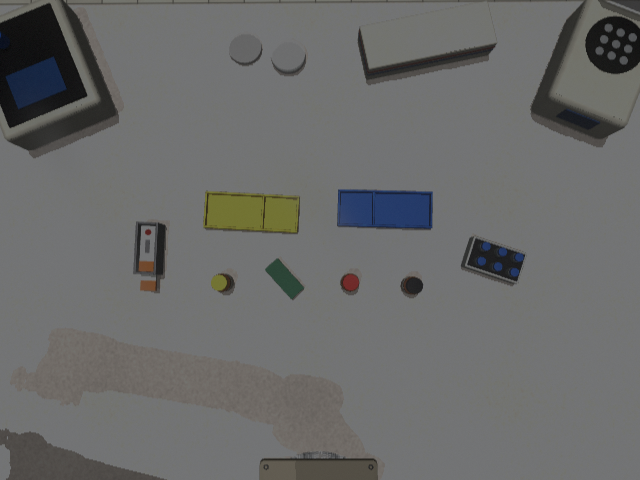

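View pics/scene0.png

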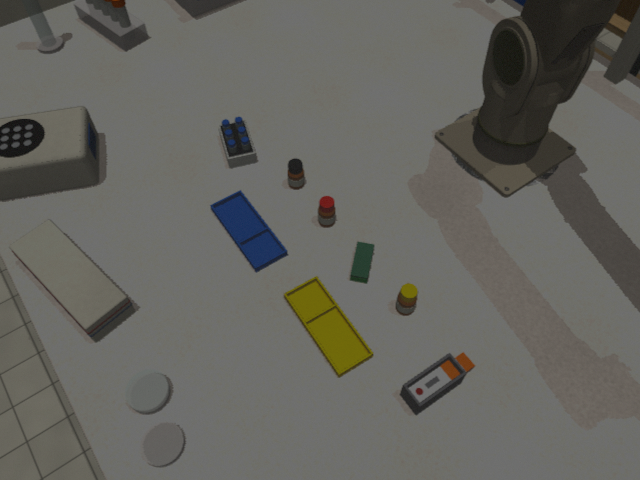

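Top view: yellow tray (252,212), blue tray (385,209), yellow bottle (221,283), red (350,283), black (412,286), slide case (284,279), dispenser (150,250) with the orange end at (148,286), and the rack (494,260). Next I segment by colour and take an enlarged crop.

```bash
cat > h.py <<'E'
import numpy as np,cv2
from workcell import manip
def ray(name,uv,z):
    P=manip.camera_params(name);f=240/np.tan(np.radians(P['fov_y']/2));T=P['camera_from_world']
    R,t=T[:3,:3],T[:3,3];d=R.T@np.array([(uv[0]-P['cx'])/f,-(uv[1]-P['cy'])/f,-1.]);o=-R.T@t
    return (o+d*(z-o[2])/d[2])
def wray(uv,z,pos,q):
    from scipy.spatial.transform import Rotation as Rn
    P=manip.camera_params('wrist');f=240/np.tan(np.radians(P['fov_y']/2));T=P['T_tool_cam'];R=Rn.from_quat(q).as_matrix()
    o=R@T[:3,3]+pos;d=R@T[:3,:3]@np.array([(uv[0]-P['cx'])/f,-(uv[1]-P['cy'])/f,-1.])
    return o+d*(z-o[2])/d[2]
E
python3 - <<'E'
from h import *
im=cv2.imread('pics/top0.png');hsv=cv2.cvtColor(im,cv2.COLOR_BGR2HSV)
def seg(n,lo,hi,box,z):
    x0,y0,x1,y1=box;m=cv2.inRange(hsv,np.array(lo),np.array(hi));k=np.zeros_like(m);k[y0:y1,x0:x1]=m[y0:y1,x0:x1]
    c=cv2.findContours(k,0,1)[0]; c=max(c,key=cv2.contourArea)
    r=cv2.minAreaRect(c);w=np.array([ray('top',p,z)[:2] for p in cv2.boxPoints(r)])
    M=cv2.moments(c);ce=ray('top',(M['m10']/M['m00'],M['m01']/M['m00']),z)
    e=[w[1]-w[0],w[2]-w[1]]
    print(n,'c',ce[:2].round(4),'rect',w.mean(0).round(4),'sides',[(np.linalg.norm(v).round(4),np.degrees(np.arctan2(v[1],v[0])).round(1)) for v in e],np.round(r[0],1))
seg('ytray',(22,120,40),(35,255,255),(195,180,310,245),.016)
seg('btray',(105,100,40),(125,255,255),(325,180,445,240),.016)
seg('ycap',(22,120,40),(35,255,255),(200,265,240,300),.065)
seg('rcap',(170,120,40),(180,255,255),(335,265,370,300),.065)
seg('kcap',(0,0,0),(180,255,45),(398,270,428,300),.065)
seg('case',(50,80,20),(90,255,255),(260,250,310,305),.022)
seg('orange',(5,150,60),(18,255,255),(130,276,165,300),.022)
seg('otop',(5,150,60),(18,255,255),(130,255,165,276),.038)
a=im[180:310,110:310];b=im[180:310,310:530]
cv2.imwrite('pics/a.png',cv2.resize(cv2.convertScaleAbs(a,alpha=1.6),None,fx=4,fy=4,interpolation=2))
E
```

```text
ytray c [0.6052 0.1347] rect [0.6055 0.1338] sides [(np.float64(0.0736), np.float64(-2.3)), (np.float64(0.1895), np.float64(-93.3))] [250.9 211.8]
btray c [ 0.6112 -0.1353] rect [ 0.6112 -0.135 ] sides [(np.float64(0.0742), np.float64(-1.8)), (np.float64(0.1891), np.float64(-91.7))] [384.6 208.5]
ycap c [0.464  0.1875] rect [0.4637 0.1881] sides [(np.float64(0.0286), np.float64(-90.1)), (np.float64(0.0285), np.float64(-179.5))] [218.5 282.5]Traceback (most recent call last):
  File "<stdin>", line 13, in <module>
  File "<stdin>", line 5, in seg
ValueError: max() iterable argument is empty
```

```bash
python3 - <<'E'
from h import *
im=cv2.imread('pics/top0.png');hsv=cv2.cvtColor(im,cv2.COLOR_BGR2HSV)
def seg(n,lo,hi,box,z):
    x0,y0,x1,y1=box;m=cv2.inRange(hsv,np.array(lo),np.array(hi));k=np.zeros_like(m);k[y0:y1,x0:x1]=m[y0:y1,x0:x1]
    c=cv2.findContours(k,0,1)[0]
    if not c: print(n,'none');return
    c=max(c,key=cv2.contourArea)
    r=cv2.minAreaRect(c);w=np.array([ray('top',p,z)[:2] for p in cv2.boxPoints(r)])
    e=[w[1]-w[0],w[2]-w[1]]
    print(n,'rect',w.mean(0).round(4),'sides',[(np.linalg.norm(v).round(4),np.degrees(np.arctan2(v[1],v[0])).round(1)) for v in e],np.round(r[0],1),cv2.boundingRect(c))
seg('ycap',(18,120,40),(35,255,255),(200,265,240,300),.065)
seg('rcap',(0,150,60),(6,255,255),(335,265,370,300),.065)
seg('kcap',(0,0,0),(180,255,45),(398,270,428,300),.065)
seg('case',(50,80,20),(90,255,255),(260,250,310,305),.022)
seg('orange',(5,150,60),(18,255,255),(130,276,165,300),.022)
seg('otop',(5,150,60),(18,255,255),(130,255,165,276),.038)
print(hsv[283,[212,216,220,224,228]],hsv[283,[345,350,355]],hsv[266,148],hsv[286,148])
a=im[180:310,110:310];b=im[180:310,310:530]
cv2.imwrite('pics/a.png',cv2.resize(cv2.convertScaleAbs(a,alpha=1.6),None,fx=4,fy=4,interpolation=2))
E
```

```text
ycap rect [0.4637 0.1881] sides [(np.float64(0.0286), np.float64(-90.1)), (np.float64(0.0285), np.float64(-179.5))] [218.5 282.5] (211, 275, 16, 16)
rcap rect [ 0.4634 -0.0626] sides [(np.float64(0.028), np.float64(-26.9)), (np.float64(0.0288), np.float64(-116.7))] [350.3 282.4] (343, 274, 16, 16)
kcap rect [ 0.4572 -0.1832] sides [(np.float64(0.0303), np.float64(-90.1)), (np.float64(0.0284), np.float64(179.1))] [414.  285.5] (406, 278, 17, 16)
case rect [0.4717 0.0664] sides [(np.float64(0.0322), np.float64(-47.9)), (np.float64(0.0771), np.float64(-137.8))] [284.  278.3] (266, 259, 37, 39)
orange rect [0.458  0.3275] sides [(np.float64(0.01), np.float64(-90.1)), (np.float64(0.0139), np.float64(-178.9))] [152.5 285.5] (150, 282, 6, 8)
otop rect [0.4963 0.334 ] sides [(np.float64(0.0197), np.float64(-90.2)), (np.float64(0.0157), np.float64(-178.9))] [147. 266.] (142, 262, 11, 9)
[[ 30 143 114]
 [ 30 142 115]
 [ 31 143 114]
 [ 30 141 114]
 [ 14 123  54]] [[  1 157 112]
 [  0 161 111]
 [  0 158 110]] [ 13 159 111] [ 12 143 112]
```

View pics/a.png

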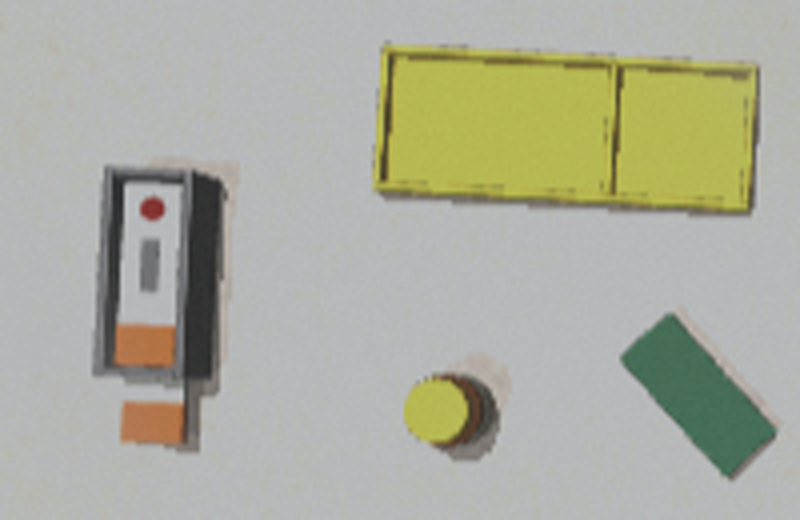

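```bash
cat >> h.py <<'E'
def go(d,psi=0):  # world shift -> tool shares
    c,s=np.cos(np.radians(psi)),np.sin(np.radians(psi));d=np.array(d)
    return np.round(np.array([-s*d[0]+c*d[1],c*d[0]+s*d[1],-d[2]])/.08,3)
def here():
    from scipy.spatial.transform import Rotation as Rn
    o=manip.get_obs();R=Rn.from_quat(o['ee_rot']).as_matrix()
    return o['position'],np.degrees(np.arctan2(R[1,1],R[0,1])),o
E
python3 - <<'E'
from h import *
cr=lambda u,v,z:ray('top',(u/4+110-.4,v/4+180-.4),z)[:2]
q=np.array([cr(*p,.022) for p in((123,402),(186,404),(182,444),(120,440))])
print('orange vis',q.round(4).tolist(),'end mid',q[2:].mean(0),'width',np.linalg.norm(q[3]-q[2]))
r=np.array([cr(*p,.048) for p in((104,166),(192,170),(184,380),(93,375))])
print('disp',r.mean(0),[np.linalg.norm(r[i]-r[i-1]).round(4) for i in range(4)],'yaw',np.degrees(np.arctan2(*( (r[0]+r[1]-r[2]-r[3])[::-1]))))
for n,c,yaw,pts in(('y',(.6055,.1338),-2.8,((0,-.058),(0,.035))),('b',(.6112,-.135),-1.75,((0,.058),(0,-.035)))):
    a=np.radians(yaw);R=np.array([[np.cos(a),-np.sin(a)],[np.sin(a),np.cos(a)]])
    for p in pts: print(n,p,(np.array(c)+R@p).round(4))
# scene check of caps
im=cv2.imread('pics/scene0.png');hsv=cv2.cvtColor(im,cv2.COLOR_BGR2HSV)
for n,lo,hi,b in(('ycap',(25,120,60),(35,255,255),(395,280,422,305)),('rcap',(0,150,60),(5,255,255),(315,192,340,215))):
    m=cv2.inRange(hsv,lo,hi)[b[1]:b[3],b[0]:b[2]];M=cv2.moments(m,True);print(n,ray('scene',(M['m10']/M['m00']+b[0],M['m01']/M['m00']+b[1]),.060))
p,psi,o=here();print(p,psi)
E
```

```text
orange vis [[0.4688, 0.352], [0.4677, 0.3206], [0.4479, 0.3222], [0.4499, 0.3531]] end mid [0.448919   0.33762367] width 0.03095217442958462
disp [0.53158572 0.334579  ] [np.float64(0.102), np.float64(0.0432), np.float64(0.1024), np.float64(0.0444)] yaw -1.4559755697893322
y (0, -0.058) [0.6027 0.0759]
y (0, 0.035) [0.6072 0.1688]
b (0, 0.058) [ 0.613 -0.077]
b (0, -0.035) [ 0.6101 -0.17  ]
ycap [0.45979953 0.18892838 0.06      ]
rcap [ 0.45942627 -0.06264014  0.06      ]
[0.18985176 0.59512639 0.23061625] 72.30963359983166
```

```bash
python3 -m inch '[[[-0.1,-0.045,0.04],[0,0,-0.035]],[[-0.2,-0.09,0.08],[0,0,-0.07]],[[-0.3,-0.135,0.12],[0,0,-0.105]],[[-0.4,-0.18,0.16],[0,0,-0.14]],[[-0.5,-0.225,0.2],[0,0,-0.175]],[[-0.6,-0.27,0.24],[0,0,-0.21]],[[-0.7,-0.315,0.28],[0,0,-0.245]],[[-0.8,-0.36,0.32],[0,0,-0.28]],[[-0.9,-0.405,0.36],[0,0,-0.315]],[[-1,-0.45,0.4],[0,0,-0.35]]]' 1 60
for i in 1 2 3; do python3 -m inch '[[[-0.09,-0.08,0.04],[0,0,0]],[[-0.18,-0.16,0.08],[0,0,0]],[[-0.27,-0.24,0.12],[0,0,0]],[[-0.36,-0.32,0.16],[0,0,0]],[[-0.45,-0.4,0.2],[0,0,0]],[[-0.54,-0.48,0.24],[0,0,0]],[[-0.63,-0.56,0.28],[0,0,0]],[[-0.72,-0.64,0.32],[0,0,0]],[[-0.81,-0.72,0.36],[0,0,0]],[[-0.9,-0.8,0.4],[0,0,0]]]'; done
python3 - <<'E'
from h import *
p,psi,o=here();print(p,psi,o['joint_pos'].round(2),o['clock']);print(go(np.array([.463,.337,.008])-p,psi))
im=manip.camera('wrist');cv2.imwrite('pics/w1.png',cv2.convertScaleAbs(im[:,:,::-1],alpha=1.5))
E
```

```text
clock: 1.1
position: [0.2553, 0.5364, 0.1988]
ee_rot: [0.016, 1.0, -0.0, -0.0]
ft_force: [-0.4, -0.9, 0.0]
grip_width: 0.999
grasp_force: 0.0
clock: 2.1
position: [0.3256, 0.4699, 0.1671]
ee_rot: [0.017, 1.0, 0.0, 0.0]
ft_force: [0.1, -1.0, 0.2]
grip_width: 0.998
grasp_force: 0.0
clock: 3.1
position: [0.3954, 0.4035, 0.135]
ee_rot: [0.017, 1.0, 0.0, 0.0]
ft_force: [-0.1, 0.5, 0.6]
grip_width: 1.003
grasp_force: 0.0
clock: 4.1
position: [0.4652, 0.3371, 0.103]
ee_rot: [0.017, 1.0, 0.0, -0.0]
ft_force: [0.3, -0.2, 0.3]
grip_width: 0.998
grasp_force: 0.0
[0.46515018 0.33709191 0.10303702] 88.05690560803767 [-0.79  0.33  0.09  1.75 -0.03  1.06  0.86] 4.1
[ 0.027 -0.002  1.188]
```

View pics/w1.png

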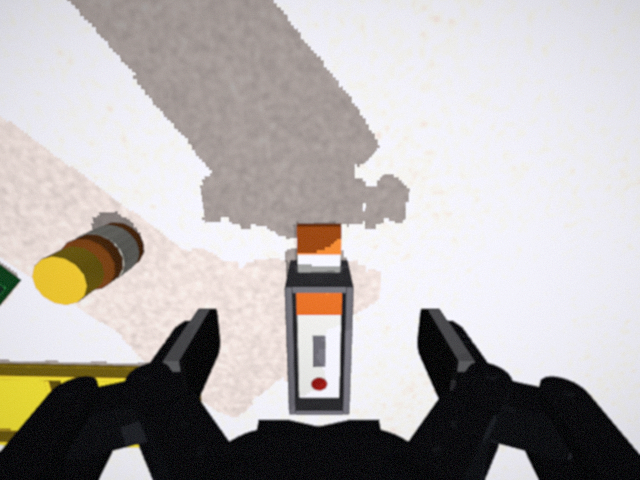

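The cassette end (297–341, 223) lies centred between the fingers and is square to them. The dispenser is directly behind it.

```bash
python3 - <<'E'
from h import *
p,psi,o=here()
for uv,z in(((297,224),.022),((341,224),.022),((319,271),.022),((61,282),.065)): print(wray(uv,z,p,o['ee_rot']).round(4))
E
python3 -m inch '[[[0,0,0.06],[0,0,0]],[[0,0,0.12],[0,0,0]],[[0,0,0.18],[0,0,0]],[[0,0,0.24],[0,0,0]],[[0,0,0.3],[0,0,0]],[[0,0,0.36],[0,0,0]],[[0,0,0.42],[0,0,0]],[[0,0,0.48],[0,0,0]],[[0,0,0.54],[0,0,0]],[[0,0,0.6],[0,0,0]]]'
```

```text
[0.4464 0.3218 0.022 ]
[0.4475 0.3512 0.022 ]
[0.4811 0.3353 0.022 ]
[0.4642 0.1878 0.065 ]
clock: 5.15
position: [0.4646, 0.3376, 0.0549]
ee_rot: [0.017, 1.0, 0.0, 0.0]
ft_force: [-0.1, 0.1, 0.4]
grip_width: 0.999
grasp_force: 0.0
```

```bash
python3 -m inch '[[[0.01,0,0.08],[0,0,0]],[[0.02,0,0.16],[0,0,0]],[[0.03,0,0.24],[0,0,0]],[[0.03,-0.01,0.32],[0,0,0]],[[0.03,-0.01,0.4],[0,0,0]],[[0.03,-0.01,0.46],[0,0,0]],[[0.03,-0.01,0.51],[0,0,0]],[[0.03,-0.01,0.55],[0,0,0]],[[0.03,-0.01,0.575],[0,0,0]],[[0.03,-0.01,0.575],[0,0,0]]]'
python3 -m inch '[[[0,0,0],[0,0,0]],[[0,0,0],[0,0,0]],[[0,0,0],[0,0,0]],[[0,0,0],[0,0,0]],[[0,0,0],[0,0,0]],[[0,0,0],[0,0,0]],[[0,0,0],[0,0,0]],[[0,0,0],[0,0,0]],[[0,0,0],[0,0,0]],[[0,0,0],[0,0,0]]]' 0 60
```

```text
clock: 6.15
position: [0.4621, 0.3369, 0.0091]
ee_rot: [0.017, 1.0, -0.0, -0.0]
ft_force: [0.0, 0.9, -0.0]
grip_width: 1.0
grasp_force: 0.0
clock: 7.15
position: [0.4622, 0.337, 0.0096]
ee_rot: [0.017, 1.0, 0.0, 0.0]
ft_force: [-1.7, -1.5, 5.2]
grip_width: 0.329
grasp_force: 59.4
```

```bash
python3 -m inch '[[[0.06,0,0],[0,0,0]],[[0.14,0,0],[0,0,0]],[[0.24,0,0],[0,0,0]],[[0.34,0,0],[0,0,0]],[[0.44,0,0],[0,0,0]],[[0.54,0,0],[0,0,0]],[[0.64,0,0],[0,0,0]],[[0.74,0,0],[0,0,0]],[[0.84,0,0],[0,0,0]],[[0.9,0,0],[0,0,0]]]'
python3 - <<'E'
from h import *
im=manip.camera('wrist');cv2.imwrite('pics/w2.png',cv2.convertScaleAbs(im[:,:,::-1],alpha=1.5))
E
```

```text
clock: 8.15
position: [0.3888, 0.3393, 0.009]
ee_rot: [0.017, 1.0, -0.0, -0.001]
ft_force: [-0.4, 0.6, -0.6]
grip_width: 0.327
grasp_force: 59.2
```

View pics/w2.png

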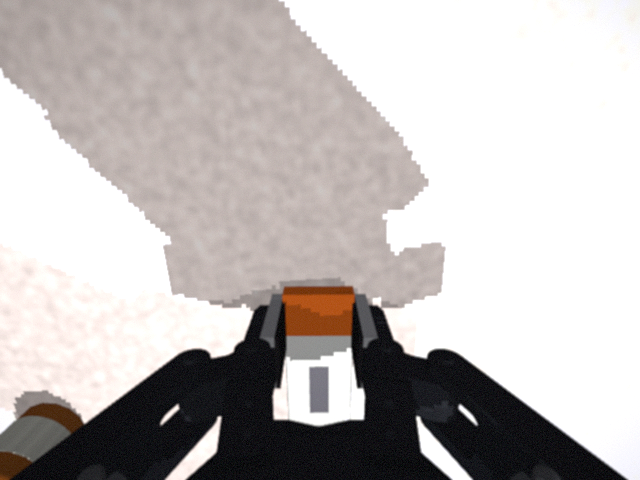

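```bash
python3 -m inch '[[[0,-0.08,-0.1],[0,0,0]],[[0,-0.16,-0.2],[0,0,0]],[[0,-0.24,-0.3],[0,0,0]],[[0,-0.32,-0.4],[0,0,0]],[[0,-0.4,-0.5],[0,0,0]],[[0,-0.48,-0.6],[0,0,0]],[[0,-0.56,-0.7],[0,0,0]],[[0,-0.64,-0.8],[0,0,0]],[[0,-0.72,-0.9],[0,0,0]],[[0,-0.8,-1],[0,0,0]]]'
python3 -m inch '[[[-0.04,-0.1,-0.02],[0,0,0.1]],[[-0.08,-0.2,-0.04],[0,0,0.2]],[[-0.12,-0.3,-0.06],[0,0,0.3]],[[-0.16,-0.4,-0.08],[0,0,0.4]],[[-0.2,-0.5,-0.1],[0,0,0.5]],[[-0.24,-0.6,-0.12],[0,0,0.6]],[[-0.28,-0.7,-0.14],[0,0,0.7]],[[-0.32,-0.8,-0.16],[0,0,0.8]],[[-0.36,-0.9,-0.18],[0,0,0.9]],[[-0.4,-1,-0.2],[0,0,1]]]'
python3 -m inch '[[[-0.1,-0.045,0],[0,0,0.1]],[[-0.2,-0.09,0],[0,0,0.2]],[[-0.3,-0.135,0],[0,0,0.3]],[[-0.4,-0.18,0],[0,0,0.4]],[[-0.5,-0.225,0],[0,0,0.5]],[[-0.6,-0.27,0],[0,0,0.6]],[[-0.7,-0.315,0],[0,0,0.7]],[[-0.8,-0.36,0],[0,0,0.8]],[[-0.9,-0.405,0],[0,0,0.9]],[[-1,-0.45,0],[0,0,1]]]'
for i in 1 2 3; do python3 -m inch '[[[-0.1,0.07,0],[0,0,0]],[[-0.2,0.14,0],[0,0,0]],[[-0.3,0.21,0],[0,0,0]],[[-0.4,0.28,0],[0,0,0]],[[-0.5,0.35,0],[0,0,0]],[[-0.6,0.42,0],[0,0,0]],[[-0.7,0.49,0],[0,0,0]],[[-0.8,0.56,0],[0,0,0]],[[-0.9,0.63,0],[0,0,0]],[[-1,0.7,0],[0,0,0]]]'; done
python3 - <<'E'
from h import *
p,psi,o=here();print(p,psi,o['clock']);print(go(np.array([.609,-.139,.008])-p,psi))
im=manip.camera('wrist');cv2.imwrite('pics/w3.png',cv2.convertScaleAbs(im[:,:,::-1],alpha=1.5))
E
```

```text
clock: 9.2
position: [0.388, 0.2749, 0.09]
ee_rot: [0.017, 1.0, 0.0, -0.0]
ft_force: [0.3, 0.5, 0.1]
grip_width: 0.331
grasp_force: 59.2
clock: 10.2
position: [0.4173, 0.1938, 0.1057]
ee_rot: [0.4, 0.917, 0.0, -0.0]
ft_force: [0.2, 0.7, 0.2]
grip_width: 0.333
grasp_force: 59.1
clock: 11.2
position: [0.4456, 0.1108, 0.1056]
ee_rot: [0.72, 0.694, 0.0, -0.0]
ft_force: [-0.9, -0.5, 0.1]
grip_width: 0.328
grasp_force: 59.1
clock: 12.2
position: [0.4993, 0.0288, 0.1053]
ee_rot: [0.719, 0.695, 0.0, -0.0]
ft_force: [-1.0, 0.9, 0.3]
grip_width: 0.332
grasp_force: 59.1
clock: 13.2
position: [0.5526, -0.053, 0.1053]
ee_rot: [0.719, 0.695, 0.0, -0.0]
ft_force: [-0.1, 0.1, -0.0]
grip_width: 0.332
grasp_force: 59.1
clock: 14.2
position: [0.6058, -0.1348, 0.1053]
ee_rot: [0.719, 0.695, 0.0, -0.0]
ft_force: [0.2, -0.4, 0.1]
grip_width: 0.329
grasp_force: 59.1
[ 0.60583616 -0.13484767  0.10528016] -1.9364663447688135 14.2
[-0.051  0.041  1.216]
```

View pics/w3.png

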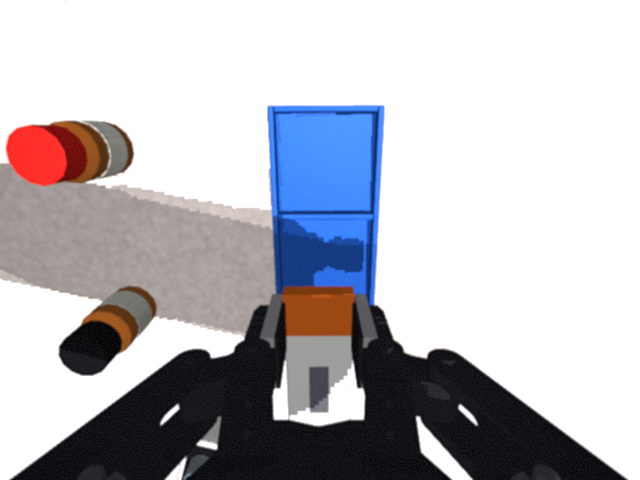

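```bash
python3 -m inch '[[[-0.01,0.02,0.07],[0,0,0]],[[-0.02,0.04,0.14],[0,0,0]],[[-0.03,0.065,0.21],[0,0,0]],[[-0.04,0.065,0.28],[0,0,0]],[[-0.05,0.065,0.35],[0,0,0]],[[-0.05,0.065,0.42],[0,0,0]],[[-0.05,0.065,0.49],[0,0,0]],[[-0.05,0.065,0.56],[0,0,0]],[[-0.05,0.065,0.63],[0,0,0]],[[-0.05,0.065,0.7],[0,0,0]]]'
python3 -m inch '[[[0,0,0.06],[0,0,0]],[[0,0,0.12],[0,0,0]],[[0,0,0.18],[0,0,0]],[[0,0,0.24],[0,0,0]],[[0,0,0.3],[0,0,0]],[[0,0,0.36],[0,0,0]],[[0,0,0.42],[0,0,0]],[[0,0,0.47],[0,0,0]],[[0,0,0.5],[0,0,0]],[[0,0,0.51],[0,0,0]]]'
python3 -m inch '[[[0,0,0],[0,0,0]],[[0,0,0],[0,0,0]],[[0,0,0],[0,0,0]],[[0,0,0],[0,0,0]],[[0,0,0],[0,0,0]],[[0,0,0],[0,0,0]],[[0,0,0],[0,0,0]],[[0,0,0],[0,0,0]],[[0,0,0],[0,0,0]],[[0,0,0],[0,0,0]]]' 0.4
python3 -m inch '[[[0,0,-0.08],[0,0,0]],[[0,0,-0.18],[0,0,0]],[[0,0,-0.28],[0,0,0]],[[0,0,-0.38],[0,0,0]],[[0,0,-0.48],[0,0,0]],[[0,0,-0.58],[0,0,0]],[[0,0,-0.68],[0,0,0]],[[0,0,-0.78],[0,0,0]],[[0,0,-0.88],[0,0,0]],[[0,0,-0.98],[0,0,0]]]'
python3 - <<'E'
from h import *
p,psi,o=here();print(p,psi,o['clock']);print(go(np.array([.463,-.063,.1])-p,psi))
im=manip.camera('wrist');cv2.imwrite('pics/w4.png',cv2.convertScaleAbs(im[:,:,::-1],alpha=1.2))
E
```

```text
clock: 15.25
position: [0.6104, -0.1383, 0.0488]
ee_rot: [0.719, 0.695, 0.0, -0.0]
ft_force: [-0.6, 0.0, -0.3]
grip_width: 0.334
grasp_force: 59.1
clock: 16.25
position: [0.6103, -0.1383, 0.0082]
ee_rot: [0.719, 0.695, -0.0, -0.0]
ft_force: [-0.1, 0.3, -0.1]
grip_width: 0.332
grasp_force: 59.1
clock: 17.25
position: [0.6104, -0.1384, 0.0085]
ee_rot: [0.719, 0.695, 0.0, -0.0]
ft_force: [0.1, 0.1, 0.3]
grip_width: 0.4
grasp_force: 0.0
clock: 18.25
position: [0.6104, -0.1384, 0.0875]
ee_rot: [0.719, 0.695, 0.0, -0.0]
ft_force: [0.4, -0.2, 0.5]
grip_width: 0.4
grasp_force: 0.0
[ 0.61042914 -0.13838041  0.08753956] -1.9408017459941596 18.25
[ 0.879 -1.874 -0.156]
```

View pics/w4.png

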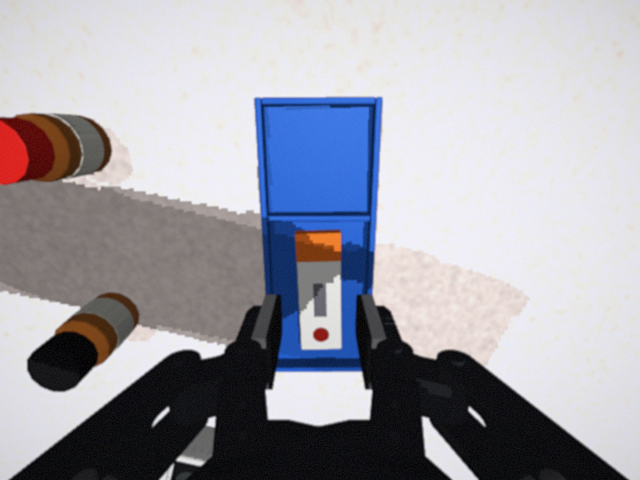

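Cassette lies flat in the blue long pocket (295–342, 232–350). Now the red bottle.

```bash
for i in 1 2; do python3 -m inch '[[[0.044,-0.094,-0.01],[0,0,0]],[[0.088,-0.188,-0.02],[0,0,0]],[[0.132,-0.282,-0.03],[0,0,0]],[[0.176,-0.376,-0.04],[0,0,0]],[[0.22,-0.47,-0.05],[0,0,0]],[[0.264,-0.564,-0.05],[0,0,0]],[[0.308,-0.658,-0.05],[0,0,0]],[[0.352,-0.752,-0.05],[0,0,0]],[[0.396,-0.846,-0.05],[0,0,0]],[[0.44,-0.94,-0.05],[0,0,0]]]' 1; done
python3 - <<'E'
from h import *
p,psi,o=here();print(p,psi,o['clock']);print(go(np.array([.462,-.063,.017])-p,psi))
im=manip.camera('wrist');cv2.imwrite('pics/w5.png',cv2.convertScaleAbs(im[:,:,::-1],alpha=1.2))
E
```

```text
clock: 19.3
position: [0.5359, -0.1004, 0.0909]
ee_rot: [0.719, 0.695, 0.0, -0.0]
ft_force: [-0.6, 0.2, -1.1]
grip_width: 1.002
grasp_force: 0.0
clock: 20.3
position: [0.4619, -0.0626, 0.0949]
ee_rot: [0.719, 0.695, 0.0, -0.0]
ft_force: [-0.5, -0.1, 0.6]
grip_width: 1.003
grasp_force: 0.0
[ 0.46187058 -0.06260648  0.09485993] -1.9401251577302439 20.3
[-0.005  0.002  0.973]
```

View pics/w5.png

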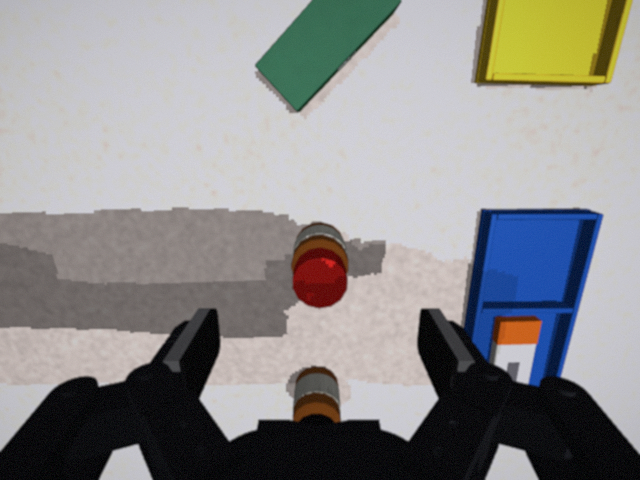

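Red cap is centred between the fingers (320,278). Grip it and carry it over.

```bash
python3 -m inch '[[[0,0,0.1],[0,0,0]],[[0,0,0.2],[0,0,0]],[[0,0,0.3],[0,0,0]],[[0,0,0.4],[0,0,0]],[[0,0,0.5],[0,0,0]],[[0,0,0.6],[0,0,0]],[[0,0,0.7],[0,0,0]],[[0,0,0.8],[0,0,0]],[[0,0,0.9],[0,0,0]],[[0,0,0.97],[0,0,0]]]'
python3 -m inch '[[[0,0,0],[0,0,0]],[[0,0,0],[0,0,0]],[[0,0,0],[0,0,0]],[[0,0,0],[0,0,0]],[[0,0,0],[0,0,0]],[[0,0,0],[0,0,0]],[[0,0,0],[0,0,0]],[[0,0,0],[0,0,0]],[[0,0,0],[0,0,0]],[[0,0,0],[0,0,0]]]' 0 60
python3 -m inch '[[[0,0,-0.06],[0,0,0]],[[0,0,-0.12],[0,0,0]],[[0,0,-0.18],[0,0,0]],[[0,0,-0.24],[0,0,0]],[[0.05,0.05,-0.3],[0,0,0]],[[0.1,0.1,-0.36],[0,0,0]],[[0.15,0.15,-0.42],[0,0,0]],[[0.2,0.2,-0.48],[0,0,0]],[[0.25,0.25,-0.54],[0,0,0]],[[0.3,0.3,-0.6],[0,0,0]]]'
for i in 1 2; do python3 -m inch '[[[0.075,0.07,0],[0,0,0]],[[0.15,0.14,0],[0,0,0]],[[0.225,0.21,0],[0,0,0]],[[0.3,0.28,0],[0,0,0]],[[0.375,0.35,0],[0,0,0]],[[0.45,0.42,0],[0,0,0]],[[0.525,0.49,0],[0,0,0]],[[0.6,0.56,0],[0,0,0]],[[0.675,0.63,0],[0,0,0]],[[0.75,0.7,0],[0,0,0]]]'; done
python3 - <<'E'
from h import *
p,psi,o=here();print(p,psi,o['clock']);print(go(np.array([.6027,.0759,.0215])-p,psi))
im=manip.camera('wrist');cv2.imwrite('pics/w6.png',cv2.convertScaleAbs(im[:,:,::-1],alpha=1.2))
E
```

```text
clock: 21.35
position: [0.4623, -0.0629, 0.0165]
ee_rot: [0.719, 0.695, -0.0, -0.0]
ft_force: [0.2, 0.3, -0.8]
grip_width: 0.999
grasp_force: 0.0
clock: 22.35
position: [0.4628, -0.0629, 0.0179]
ee_rot: [0.719, 0.695, 0.0, 0.0]
ft_force: [-2.7, 0.5, 6.7]
grip_width: 0.396
grasp_force: 59.5
clock: 23.35
position: [0.4877, -0.0393, 0.0657]
ee_rot: [0.719, 0.695, 0.0, -0.0]
ft_force: [-0.7, 0.4, -0.2]
grip_width: 0.397
grasp_force: 59.7
clock: 24.35
position: [0.5458, 0.0188, 0.0653]
ee_rot: [0.719, 0.695, 0.0, -0.0]
ft_force: [-0.4, 0.7, -0.3]
grip_width: 0.403
grasp_force: 59.7
clock: 25.35
position: [0.6038, 0.0769, 0.0653]
ee_rot: [0.719, 0.695, 0.0, -0.0]
ft_force: [0.3, 0.2, -2.0]
grip_width: 0.397
grasp_force: 59.7
[0.60378608 0.07685954 0.0652706 ] -1.94105106788922 25.35
[-0.012 -0.013  0.547]
```

View pics/w6.png

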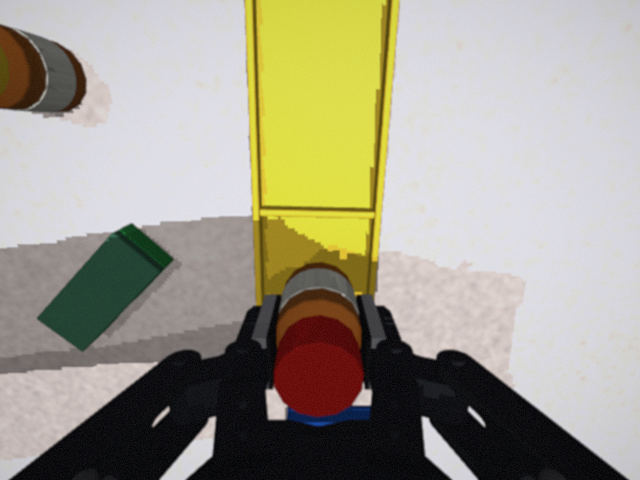

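```bash
python3 -m inch '[[[-0.01,-0.01,0.06],[0,0,0]],[[-0.01,-0.01,0.12],[0,0,0]],[[-0.01,-0.01,0.18],[0,0,0]],[[-0.01,-0.01,0.24],[0,0,0]],[[-0.01,-0.01,0.3],[0,0,0]],[[-0.01,-0.01,0.36],[0,0,0]],[[-0.01,-0.01,0.42],[0,0,0]],[[-0.01,-0.01,0.48],[0,0,0]],[[-0.01,-0.01,0.52],[0,0,0]],[[-0.01,-0.01,0.55],[0,0,0]]]'
python3 -m inch '[[[0,0,0],[0,0,0]],[[0,0,0],[0,0,0]],[[0,0,0],[0,0,0]],[[0,0,0],[0,0,0]],[[0,0,0],[0,0,0]],[[0,0,0],[0,0,0]],[[0,0,0],[0,0,0]],[[0,0,0],[0,0,0]],[[0,0,0],[0,0,0]],[[0,0,0],[0,0,0]]]' 0.65
python3 -m inch '[[[0,0,-0.1],[0,0,0]],[[0,0,-0.2],[0,0,0]],[[0,0,-0.3],[0,0,0]],[[0,0,-0.4],[0,0,0]],[[0,0,-0.5],[0,0,0]],[[0,0,-0.6],[0,0,0]],[[0,0,-0.7],[0,0,0]],[[0,0,-0.8],[0,0,0]],[[0,0,-0.9],[0,0,0]],[[0,0,-1],[0,0,0]]]'
python3 -m inch '[[[-0.01,-0.08,0],[0,0,0]],[[-0.02,-0.16,0],[0,0,0]],[[-0.03,-0.24,0],[0,0,0]],[[-0.04,-0.32,0],[0,0,0]],[[-0.05,-0.4,0],[0,0,0]],[[-0.06,-0.48,0],[0,0,0]],[[-0.07,-0.56,0],[0,0,0]],[[-0.08,-0.64,0],[0,0,0]],[[-0.09,-0.72,0],[0,0,0]],[[-0.09,-0.82,0],[0,0,0]]]' 1
python3 -m inch '[[[-0.01,-0.08,0],[0,0,0.1]],[[-0.02,-0.16,0],[0,0,0.2]],[[-0.03,-0.24,0],[0,0,0.3]],[[-0.04,-0.32,0],[0,0,0.4]],[[-0.05,-0.4,0],[0,0,0.5]],[[-0.06,-0.48,0],[0,0,0.6]],[[-0.07,-0.56,0],[0,0,0.7]],[[-0.08,-0.64,0],[0,0,0.8]],[[-0.09,-0.72,0],[0,0,0.9]],[[-0.09,-0.82,0],[0,0,1]]]'
python3 - <<'E'
from h import *
p,psi,o=here();print(p,psi,o['clock'],o['joint_pos'].round(2));print(go(np.array([.4717,.0664,.006])-p,psi))
im=manip.camera('wrist');cv2.imwrite('pics/w7.png',cv2.convertScaleAbs(im[:,:,::-1],alpha=1.2))
E
```

```text
clock: 26.4
position: [0.6024, 0.0756, 0.0219]
ee_rot: [0.719, 0.695, -0.0, -0.0]
ft_force: [-12.3, -0.4, 29.7]
grip_width: 0.398
grasp_force: 63.0
clock: 27.4
position: [0.6025, 0.0756, 0.0213]
ee_rot: [0.719, 0.695, 0.0, -0.0]
ft_force: [0.5, -0.3, 0.1]
grip_width: 0.65
grasp_force: 0.0
clock: 28.4
position: [0.6024, 0.0756, 0.102]
ee_rot: [0.719, 0.695, 0.0, -0.0]
ft_force: [-0.5, -0.4, -1.1]
grip_width: 0.652
grasp_force: 0.0
clock: 29.4
position: [0.5363, 0.0705, 0.1014]
ee_rot: [0.719, 0.695, 0.0, 0.0]
ft_force: [0.4, 0.3, -1.1]
grip_width: 0.998
grasp_force: 0.0
clock: 30.4
position: [0.4704, 0.0656, 0.1013]
ee_rot: [0.931, 0.365, 0.0, -0.0]
ft_force: [-0.5, 0.7, 0.6]
grip_width: 0.998
grasp_force: 0.0
[0.47035429 0.06557339 0.10130197] -47.134326370495884 30.4 [-0.71  0.12  0.5   2.02 -0.07  1.01 -0.99]
[0.019 0.004 1.191]
```

View pics/w7.png

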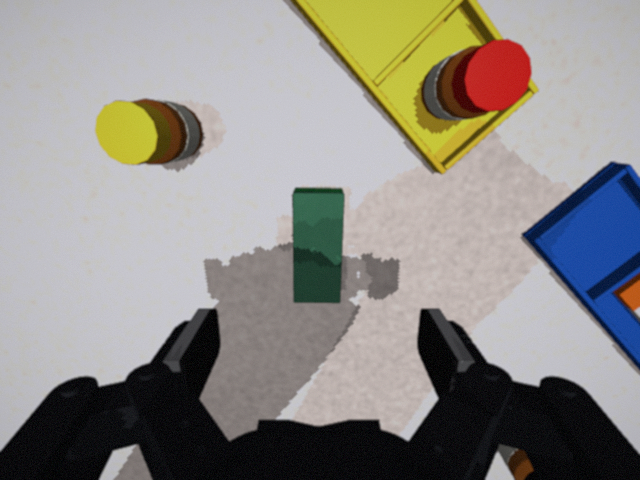

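```bash
python3 - <<'E'
from h import *
p,psi,o=here()
q=[wray(uv,.022,p,o['ee_rot']) for uv in((293,195),(345,195),(341,302),(294,302))]
print(np.round(q,4),np.mean(q,0),np.linalg.norm(q[1]-q[2]));print(go(np.mean(q,0)-p,psi))
E
python3 -m inch '[[[0,0,0.09],[0,0,0]],[[0,0,0.18],[0,0,0]],[[0,0,0.27],[0,0,0]],[[0,0,0.36],[0,0,0]],[[0,0,0.44],[0,0,0]],[[0,0,0.5],[0,0,0]],[[0,0,0.55],[0,0,0]],[[0,0,0.6],[0,0,0]],[[0,0,0.65],[0,0,0]],[[0,0,0.7],[0,0,0]]]'
```

```text
[[0.4867 0.1043 0.022 ]
 [0.5095 0.0795 0.022 ]
 [0.4516 0.0277 0.022 ]
 [0.4287 0.0526 0.022 ]] [0.46913977 0.06600621 0.022     ] 0.07769960151053384
[ 0.003 -0.004  0.989]
clock: 31.45
position: [0.471, 0.0657, 0.0451]
ee_rot: [0.93, 0.367, 0.0, -0.0]
ft_force: [-0.8, -1.0, 0.0]
grip_width: 0.997
grasp_force: 0.0
```

```bash
python3 -m inch '[[[0,0,0.06],[0,0,0]],[[0,0,0.12],[0,0,0]],[[0,0,0.18],[0,0,0]],[[0,0,0.24],[0,0,0]],[[0,0,0.3],[0,0,0]],[[0,0,0.36],[0,0,0]],[[0,0,0.42],[0,0,0]],[[0,0,0.46],[0,0,0]],[[0,0,0.49],[0,0,0]],[[0,0,0.49],[0,0,0]]]'
python3 -m inch '[[[0,0,0],[0,0,0]],[[0,0,0],[0,0,0]],[[0,0,0],[0,0,0]],[[0,0,0],[0,0,0]],[[0,0,0],[0,0,0]],[[0,0,0],[0,0,0]],[[0,0,0],[0,0,0]],[[0,0,0],[0,0,0]],[[0,0,0],[0,0,0]],[[0,0,0],[0,0,0]]]' 0 60
python3 -m inch '[[[0,0,-0.1],[0,0,0]],[[0,0,-0.2],[0,0,0]],[[0,0,-0.3],[0,0,0]],[[0,0,-0.4],[0,0,0]],[[0,0,-0.5],[0,0,0]],[[0,0,-0.6],[0,0,0]],[[0.05,0,-0.7],[0,0,0]],[[0.1,0,-0.8],[0,0,0]],[[0.15,0,-0.9],[0,0,0]],[[0.2,0,-1],[0,0,0]]]'
python3 -m inch '[[[0.1,0.01,0],[0,0,-0.1]],[[0.2,0.02,0],[0,0,-0.2]],[[0.3,0.03,0],[0,0,-0.3]],[[0.4,0.04,0],[0,0,-0.4]],[[0.5,0.05,0],[0,0,-0.5]],[[0.6,0.06,0],[0,0,-0.6]],[[0.7,0.07,0],[0,0,-0.7]],[[0.8,0.08,0],[0,0,-0.8]],[[0.9,0.09,0],[0,0,-0.9]],[[1,0.1,0],[0,0,-1]]]'
python3 - <<'E'
from h import *
p,psi,o=here();print(p,psi,o['clock']);print(go(np.array([.607,.169,.014])-p,psi))
im=manip.camera('wrist');cv2.imwrite('pics/w8.png',cv2.convertScaleAbs(im[:,:,::-1],alpha=1.2))
E
```

```text
clock: 32.45
position: [0.4707, 0.0656, 0.0058]
ee_rot: [0.93, 0.367, -0.0, -0.0]
ft_force: [-0.3, -0.7, -0.1]
grip_width: 0.999
grasp_force: 0.0
clock: 33.45
position: [0.4711, 0.0658, 0.0065]
ee_rot: [0.93, 0.367, 0.0, -0.0]
ft_force: [-0.6, -0.4, 5.6]
grip_width: 0.385
grasp_force: 60.1
clock: 34.45
position: [0.4829, 0.0769, 0.0868]
ee_rot: [0.93, 0.367, 0.0, -0.0]
ft_force: [0.7, 0.4, -0.4]
grip_width: 0.385
grasp_force: 59.6
clock: 35.45
position: [0.5469, 0.1258, 0.0863]
ee_rot: [0.718, 0.696, -0.0, -0.0]
ft_force: [-0.1, -0.7, -0.5]
grip_width: 0.384
grasp_force: 59.7
[0.54686099 0.12578896 0.08627515] -1.7479675381940665 35.45
[0.563 0.735 0.903]
```

View pics/w8.png

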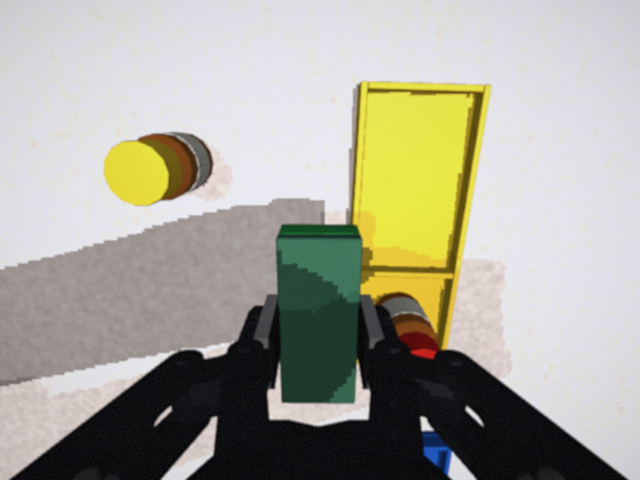

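```bash
python3 -m inch '[[[0.06,0.08,0],[0,0,0]],[[0.12,0.16,0],[0,0,0]],[[0.18,0.24,0],[0,0,0]],[[0.24,0.32,0],[0,0,0.01]],[[0.3,0.4,0],[0,0,0.02]],[[0.36,0.48,0],[0,0,0.02]],[[0.42,0.56,0],[0,0,0.02]],[[0.48,0.64,0.03],[0,0,0.02]],[[0.53,0.7,0.06],[0,0,0.02]],[[0.565,0.735,0.1],[0,0,0.02]]]'
python3 -m inch '[[[0,0,0.1],[0,0,0]],[[0,0,0.2],[0,0,0]],[[0,0,0.3],[0,0,0]],[[0,0,0.4],[0,0,0]],[[0,0,0.5],[0,0,0]],[[0,0,0.6],[0,0,0]],[[0,0,0.68],[0,0,0]],[[0,0,0.75],[0,0,0]],[[0,0,0.8],[0,0,0]],[[0,0,0.82],[0,0,0]]]'
python3 -m inch '[[[0,0,0],[0,0,0]],[[0,0,0],[0,0,0]],[[0,0,0],[0,0,0]],[[0,0,0],[0,0,0]],[[0,0,0],[0,0,0]],[[0,0,-0.02],[0,0,0]],[[0,0,-0.08],[0,0,0]],[[0,0,-0.16],[0,0,0]],[[0,0,-0.24],[0,0,0]],[[0,0,-0.32],[0,0,0]]]' 0.43
python3 -m inch '[[[0,0,-0.1],[0,0,0]],[[0,0,-0.2],[0,0,0]],[[0,0,-0.3],[0,0,0]],[[0,0,-0.4],[0,0,0]],[[0,0,-0.5],[0,0,0]],[[0,0,-0.6],[0,0,0]],[[0,0,-0.66],[0,0,0]],[[0,0,-0.72],[0,0,0]],[[0,0,-0.74],[0,0,0]],[[0,0,-0.74],[0,0,0]]]' 1
python3 - <<'E'
from h import *
p,psi,o=here();print(p,psi,o['clock']);print(go(np.array([.463,.188,.096])-p,psi))
im=manip.camera('wrist');cv2.imwrite('pics/w9.png',cv2.convertScaleAbs(im[:,:,::-1],alpha=1.2))
E
```

```text
clock: 36.5
position: [0.6072, 0.1689, 0.0778]
ee_rot: [0.724, 0.689, 0.0, -0.0]
ft_force: [-0.7, 1.0, 0.0]
grip_width: 0.387
grasp_force: 59.6
clock: 37.5
position: [0.6066, 0.1685, 0.0121]
ee_rot: [0.724, 0.689, -0.0, -0.0]
ft_force: [-0.2, -0.3, -0.0]
grip_width: 0.381
grasp_force: 59.6
clock: 38.5
position: [0.607, 0.1686, 0.039]
ee_rot: [0.724, 0.689, 0.0, 0.0]
ft_force: [0.2, 0.4, 0.7]
grip_width: 0.435
grasp_force: 0.0
clock: 39.5
position: [0.6068, 0.1685, 0.0974]
ee_rot: [0.724, 0.689, 0.0, -0.0]
ft_force: [-0.1, -0.1, 0.0]
grip_width: 1.0
grasp_force: 0.0
[0.60680912 0.1685072  0.0973846 ] -2.844483981490929 39.5
[ 0.154 -1.807  0.017]
```

View pics/w9.png

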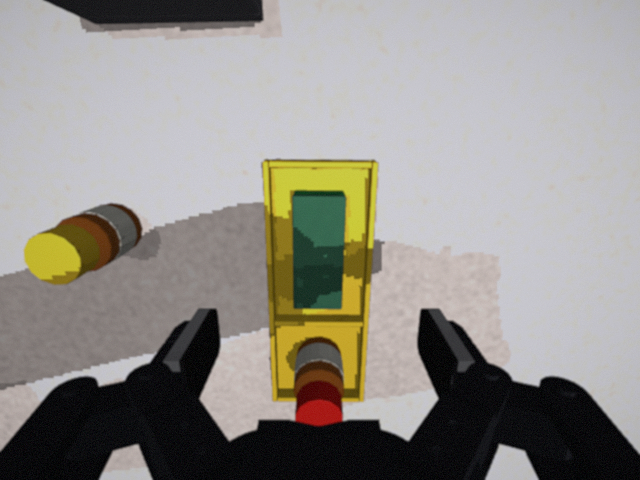

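```bash
for i in 1 2; do python3 -m inch '[[[0.01,-0.09,0],[0,0,0]],[[0.02,-0.18,0],[0,0,0]],[[0.03,-0.27,0],[0,0,0]],[[0.04,-0.36,0],[0,0,0]],[[0.05,-0.45,0],[0,0,0]],[[0.06,-0.54,0],[0,0,0]],[[0.07,-0.63,0],[0,0,0]],[[0.08,-0.72,0],[0,0,0]],[[0.08,-0.81,0],[0,0,0]],[[0.08,-0.9,0],[0,0,0]]]'; done
python3 -m inch '[[[0,0,0.1],[0,0,0]],[[0,0,0.2],[0,0,0]],[[0,0,0.3],[0,0,0]],[[0,0,0.4],[0,0,0]],[[0,0,0.5],[0,0,0]],[[0,0,0.6],[0,0,0]],[[0,0,0.7],[0,0,0]],[[0,0,0.8],[0,0,0]],[[0,0,0.9],[0,0,0]],[[0,0,1],[0,0,0]]]'
python3 -m inch '[[[0,0,0],[0,0,0]],[[0,0,0],[0,0,0]],[[0,0,0],[0,0,0]],[[0,0,0],[0,0,0]],[[0,0,0],[0,0,0]],[[0,0,0],[0,0,0]],[[0,0,0],[0,0,0]],[[0,0,0],[0,0,0]],[[0,0,0],[0,0,0]],[[0,0,0],[0,0,0]]]' 0 60
python3 -m inch '[[[0,0,-0.1],[0,0,0]],[[0,0,-0.2],[0,0,0]],[[0,0,-0.3],[0,0,0]],[[0,0,-0.4],[0,0,0]],[[0,0,-0.5],[0,0,0]],[[0,0,-0.6],[0,0,0]],[[-0.05,0,-0.7],[0,0,0]],[[-0.1,0,-0.8],[0,0,0]],[[-0.15,0,-0.9],[0,0,0]],[[-0.22,0,-1],[0,0,0]]]'
for i in 1 2 3; do python3 -m inch '[[[-0.1,0.068,0],[0,0,0]],[[-0.2,0.136,0],[0,0,0]],[[-0.3,0.204,0],[0,0,0]],[[-0.4,0.272,0],[0,0,0]],[[-0.5,0.34,0],[0,0,0]],[[-0.6,0.408,0],[0,0,0]],[[-0.7,0.476,0],[0,0,0]],[[-0.8,0.544,0],[0,0,0]],[[-0.9,0.612,0],[0,0,0]],[[-1,0.68,0],[0,0,0]]]'; done
python3 - <<'E'
from h import *
p,psi,o=here();print(p,psi,o['clock']);print(go(np.array([.613,-.077,.0215])-p,psi))
im=manip.camera('wrist');cv2.imwrite('pics/w10.png',cv2.convertScaleAbs(im[:,:,::-1],alpha=1.2))
E
```

```text
clock: 40.55
position: [0.5346, 0.1785, 0.0973]
ee_rot: [0.724, 0.689, 0.0, -0.0]
ft_force: [-0.1, -0.0, -0.6]
grip_width: 0.999
grasp_force: 0.0
clock: 41.55
position: [0.463, 0.1885, 0.0973]
ee_rot: [0.724, 0.689, 0.0, -0.0]
ft_force: [-0.1, -0.1, -0.1]
grip_width: 1.001
grasp_force: 0.0
clock: 42.55
position: [0.4636, 0.1885, 0.0167]
ee_rot: [0.724, 0.689, 0.0, -0.0]
ft_force: [-0.2, 0.0, -0.6]
grip_width: 1.0
grasp_force: 0.0
clock: 43.55
position: [0.4639, 0.1886, 0.018]
ee_rot: [0.724, 0.689, 0.0, -0.0]
ft_force: [-1.9, -0.8, 5.5]
grip_width: 0.4
grasp_force: 59.7
clock: 44.55
position: [0.4627, 0.1704, 0.098]
ee_rot: [0.724, 0.689, 0.0, -0.0]
ft_force: [0.6, 0.9, -0.4]
grip_width: 0.401
grasp_force: 59.8
clock: 45.55
position: [0.5135, 0.0876, 0.0973]
ee_rot: [0.724, 0.689, 0.0, -0.0]
ft_force: [0.3, -0.2, -0.9]
grip_width: 0.403
grasp_force: 59.8
clock: 46.55
position: [0.5639, 0.005, 0.0973]
ee_rot: [0.724, 0.689, 0.0, -0.0]
ft_force: [-1.2, 0.7, -0.6]
grip_width: 0.395
grasp_force: 59.8
clock: 47.55
position: [0.6142, -0.0776, 0.0973]
ee_rot: [0.724, 0.689, 0.0, -0.0]
ft_force: [0.6, -0.1, -0.6]
grip_width: 0.4
grasp_force: 59.8
[ 0.61423733 -0.07758661  0.09725589] -2.8395848301833464 47.55
[ 0.007 -0.016  0.947]
```

View pics/w10.png

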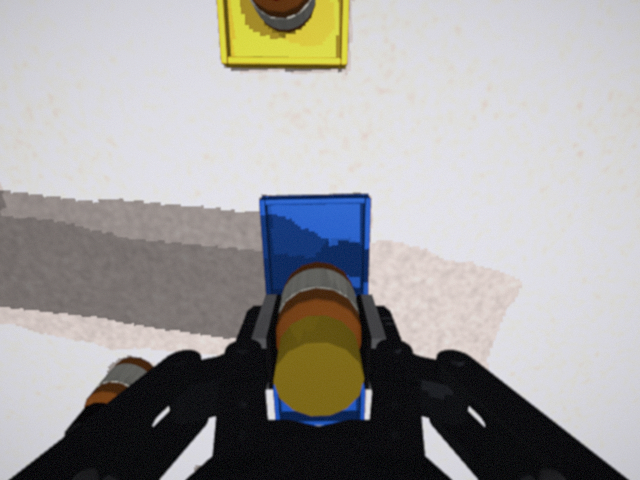

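```bash
python3 -m inch '[[[0,-0.01,0.11],[0,0,0]],[[0,-0.01,0.22],[0,0,0]],[[0,-0.01,0.33],[0,0,0]],[[0,-0.01,0.44],[0,0,0]],[[0,-0.01,0.55],[0,0,0]],[[0,-0.01,0.66],[0,0,0]],[[0,-0.01,0.77],[0,0,0]],[[0,-0.01,0.85],[0,0,0]],[[0,-0.01,0.91],[0,0,0]],[[0,-0.01,0.935],[0,0,0]]]'
python3 -m inch '[[[0,0,0],[0,0,0]],[[0,0,0],[0,0,0]],[[0,0,0],[0,0,0]],[[0,0,0],[0,0,0]],[[0,0,0],[0,0,0]],[[0,0,0],[0,0,0]],[[0,0,0],[0,0,0]],[[0,0,0],[0,0,0]],[[0,0,0],[0,0,0]],[[0,0,0],[0,0,0]]]' 0.65
for i in 1 2; do python3 -m inch '[[[0,0,-0.1],[0,0,0]],[[0,0,-0.2],[0,0,0]],[[0,0,-0.3],[0,0,0]],[[0,0,-0.4],[0,0,0]],[[0,0,-0.5],[0,0,0]],[[0,0,-0.6],[0,0,0]],[[0,0,-0.7],[0,0,0]],[[0,0,-0.8],[0,0,0]],[[0,0,-0.9],[0,0,0]],[[0,0,-1],[0,0,0]]]'; done
for i in 1 2 3; do python3 -m inch '[[[-0.1,-0.07,0],[0,0,0]],[[-0.2,-0.14,0],[0,0,0]],[[-0.3,-0.21,0],[0,0,0]],[[-0.4,-0.28,0],[0,0,0]],[[-0.5,-0.35,0],[0,0,0]],[[-0.6,-0.42,0],[0,0,0]],[[-0.7,-0.49,0],[0,0,0]],[[-0.8,-0.56,0],[0,0,0]],[[-0.9,-0.63,0],[0,0,0]],[[-1,-0.7,0],[0,0,0]]]'; done
python3 - <<'E'
from h import *
im=manip.camera('top')[170:310,120:540,::-1]
a=cv2.convertScaleAbs(im,alpha=1.6);cv2.imwrite('pics/t2.png',cv2.resize(a,(798,266),interpolation=2))
s=cv2.convertScaleAbs(manip.camera('scene')[100:420,200:500,::-1],alpha=1.5);cv2.imwrite('pics/s2.png',cv2.resize(s,None,fx=1.8,fy=1.8,interpolation=2))
E
```

```text
clock: 48.6
position: [0.6128, -0.0769, 0.0221]
ee_rot: [0.724, 0.689, -0.0, -0.0]
ft_force: [-6.7, 0.6, 15.3]
grip_width: 0.396
grasp_force: 61.5
clock: 49.6
position: [0.613, -0.0768, 0.0225]
ee_rot: [0.724, 0.689, 0.0, -0.0]
ft_force: [0.7, -0.6, -0.6]
grip_width: 0.647
grasp_force: 0.0
clock: 50.6
position: [0.613, -0.0769, 0.1031]
ee_rot: [0.724, 0.689, 0.0, -0.0]
ft_force: [-0.8, 0.2, -0.1]
grip_width: 0.648
grasp_force: 0.0
clock: 51.6
position: [0.613, -0.0769, 0.1832]
ee_rot: [0.724, 0.689, 0.0, -0.0]
ft_force: [-0.0, -0.7, -0.0]
grip_width: 0.65
grasp_force: 0.0
clock: 52.6
position: [0.5526, -0.1546, 0.1825]
ee_rot: [0.724, 0.689, 0.0, -0.0]
ft_force: [0.0, -0.3, 0.5]
grip_width: 0.655
grasp_force: 0.0
clock: 53.6
position: [0.4927, -0.2317, 0.1825]
ee_rot: [0.724, 0.689, 0.0, -0.0]
ft_force: [0.5, 0.1, 0.3]
grip_width: 0.652
grasp_force: 0.0
clock: 54.6
position: [0.4328, -0.3089, 0.1825]
ee_rot: [0.724, 0.689, 0.0, -0.0]
ft_force: [0.4, -0.5, 0.8]
grip_width: 0.65
grasp_force: 0.0
```

View pics/t2.png

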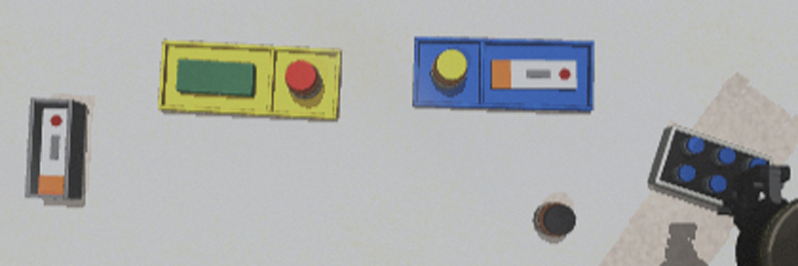

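View pics/s2.png

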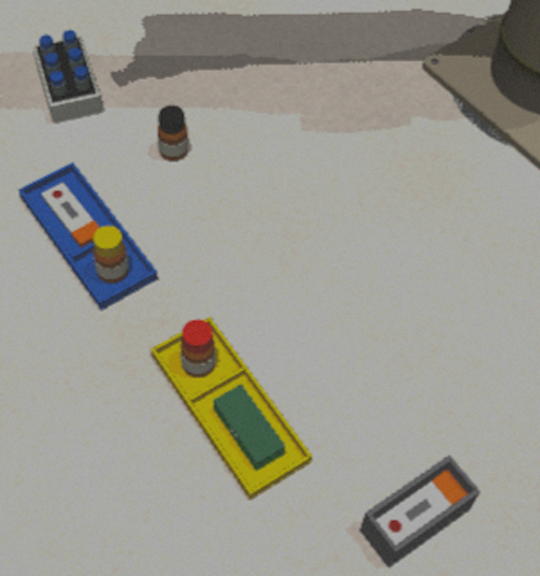

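Both kits are complete: the bottles stand upright in their pockets, and the cassette and slide case lie flat. The two remaining cassettes lie level in the dispenser, and the rack and black bottle have not moved.

```bash
python3 -c "
from workcell import manip
print(manip.hand_in())"
```

```text
the job is handed in; nothing more can be done
None
```

I made up both kits and handed the job in at about 55 s on the robot's clock; the final pictures showed every item in place, but the hand-in returned no verdict.

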